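Prime the slip-winch grease pump until its indicator pin pops out

TASK

Prime the hand grease pump on the corner shelf: pressing with the fingertips, pump its black plunger knob with full strokes, letting it spring right back up each time, until the orange indicator pin on the side of the pump pops fully out. Move the pin only by pumping, never by touching it, and leave the tackle and the other things on the shelf where they are. Finish with the knob sprung up and the hand clear.

Things in the scene. Friction and masses are not known exactly. Their poses are not given: they have to be found in the camera images.
- pump: Hand grease pump bolted to the shelf: dark steel base plate 150 (x) x 140 (y) x 6 mm, green reservoir with an aluminium cover 128 x 98 mm whose top is 105 mm above the shelf. Origin on the shelf at the centre of the base plate, z up; its own x axis runs from the plunger (at x = -22 mm, y = 0) towards the grey filler cap (at x = +36 mm, 38 mm across, top 120 mm high); its +y side carries the indicator pin
- plunger_top (a point): Centre of the flat top of the black mushroom knob (44 mm across, 16 mm thick), which stands 179 mm above the shelf when up; this point goes down with the knob
- plunger (a joint): Travel of the plunger in m: 0 = up, 0.024 = pressed home against its stop. It moves straight down and is sprung: about 4 N holds it at the top of the stroke and 10 N at the bottom, plus 1 to 2 N for the pump and a little more when pressed fast (25 N per m/s); it springs up by itself in about 0.2 s when let go
- pin (a joint): How far the indicator pin has come out, in m: starts between 0 and 0.008, 0.024 = fully out. Each full stroke of the plunger (at least 0.020 down, then right up to within 0.002 of the top) drives it out by one step of about 0.0044 (the first may be less); shorter strokes gain nothing. From about 0.020 it pops out by itself to 0.024. It stays where it is between strokes. Three to five full strokes are needed; further strokes do nothing more
- pin_tip (a point): Rounded outer tip of the orange indicator pin (12 mm thick, level, 75 mm above the shelf), which comes out of the black nut in the pump's +y direction; it stands 6 mm out of the nut at joint value 0 and 30 mm when fully out
- pin_exit (a point): Centre of the outer face of the black nut out of which the indicator pin comes, on the pump's +y side; fixed to the pump
- pin_rod: The orange indicator pin itself; origin inside the pump, it moves with joint pin
- lure_box: Clear flat lure organiser with coloured lures in it, 115 x 190 x 34 mm, loose; origin at the centre of its underside
- reel: Red plastic line reel lying flat, 80 mm across, 34 mm high, with a small crank grip (52 mm high in all), loose; origin at the centre of its underside
- headlamp: Black headlamp unit with a round lens and a grey turning knob on its side, about 60 x 75 x 40 mm, loose; origin at the centre of its underside
- hook_box: Small flat steel hook box with a hinged flap on top, 62 x 92 x 29 mm, loose; origin at the centre of its underside
- pirk_a: Chrome pirk (metal fishing lure) lying on the shelf, bar 104 x 16 x 10 mm along its x, loose; origin at the centre of its underside
- pirk_b: The other chrome pirk, the same size and lying too, loose; origin at the centre of its underside
- grease_tin: Small blue tin, 68 mm across and 52 mm high, loose; origin at the centre of its underside

How it is judged:
By the outcome, as a careful person would: the job done as asked, in the order asked, and still so for the second after the job is handed in, with the robot touching nothing.
It also fails if it takes over 38 s, if anything falls off the work surface, if the arm or the gripper's body presses on something with over 40 N, if the wrist force passes 120 N, or if a joint passes its speed limit or range.

ROBOT

A 6-joint arm with a two-finger parallel gripper is mounted at the origin on the work surface. World frame = base frame: x ahead of the robot, y to its left, z up, the work surface at z = 0. Lengths are in m, angles in rad, forces in N, time in s.
With the tool pointing down it reaches from about 0.35 to 0.85 m from the base axis. Payload 8.1 kg.
Tool frame: the origin (TCP) lies at the very end of the fingers, on their centre line; the grasp point (between the pads) lies 19 mm behind it; z points along the fingers, x is the direction in which the jaws open and shut, and the axes are right-handed (so a half turn about z gives the same grasp; the last joint's range is limited). The gripper opens to 93 mm and grips with 3 to 60 N. Pads are 15 mm wide; open, the fingers measure 128 mm over their backs; the gripper's body (75 mm by 188 mm) begins 65 mm behind the grasp point.
Start: joints at [-1.367, 0.13, 1.488, -0, 1.523, -0.085], TCP at [0.171, -0.575, 0.219] pointing down, gripper open.
Joint ranges: [-2.96, 2.96], [-0.89, 2.26], [0.02, 2.5], [-1.34, 4.48], [0, 2.73], [-2.66, 2.66]. Speed limits (rad/s): [2.39, 2.39, 2.79, 3.14, 3.14, 3.14].

INTERFACE

Orientations are given as a rotation vector (axis times angle).
In Python, from plant import robot gives the robot as it stands. The module is installed in compiled form; this text tells all that it offers.
- The arm moves only by the tool jog_arm, never from a script. Its argument "commands" is one flat list of numbers, 5 for each row, row after row: the gripper's target within -1 to 1 (shut at 1, half-way at 0, fully open at -1), then the shift along the tool's x, y, z in m, then the turn about the tool's z in degrees. A call has 1 to 20 rows; each row shifts and turns the commanded pose from where the row before left it, along the tool's axes as they then stand; what a row does not reach is not made up. A row lasts 1/12 s, in which the tool goes at most 41.7 mm and 7.16 degrees, less where a joint would pass 70% of its speed; a pose out of reach is approached as far as the arm can. A call is refused whole if a number of a shift passes 0.0417 or a number of a turn 7.16, either way. A call with a gripper value outside its range is refused whole. The fingers move at their own pace and stop on an object; "grip_force" is the grip in N (left out, the last holds). Time passes only in rows, so rows that do not move let the fingers close. It gives the time, the measured TCP pose, the force and the opening at its end, in the units of the state.
- robot.read_state(): the state, without advancing time (a new reading comes with each control period).
- robot.read_camera(name): name is "scene" or "top" or "wrist"; returns a dict with "img" (480x640x3 uint8, blue, green, red), "vfov" (degrees; the focal length in pixels is half the picture's height over the tangent of half this angle, whatever the lens; pixels are square), "cx", "cy" (the principal point, pixels), "extrinsics" (4x4, takes a point from world to camera coordinates). Camera axes: x right, y down, z forward; pixel columns grow to the right and rows downward; lengths in m; the calibration is good to about 2 mm. The wrist camera is an equidistant fisheye: a pixel r from the principal point sees the ray r / f radians off the axis. A picture is of the moment at which its call begins. There is no depth.
- robot.close_job(): hands the job in, once; it reports no verdict.
Trained networks look in a picture, given as the dict that the camera call returned (one of the last four; its "shot" number tells which), for a name from the list of things; names that differ only in an ending like _2 or _b are one class to them, and where a whole thing is asked for, a point or a joint stands for the part that bears it (a point fixed in the world has none). Each returns a list of dicts, best first, with "score" (0 to 1); they miss things now and then, are a little off and sometimes report something else, mostly with a low value. They report only what shows in the picture. A call takes as long as a camera call.
- robot.recognise(thing, picture): "box" ([centre column, centre row, width, height] as shares, 0 to 1, of the picture: columns of its width, rows of its height, round what is visible of it).
- robot.pinpoint(thing, picture): "position" ([row, column] as shares, 0 to 1, of the picture: columns of its width, rows of its height: a listed point, or the origin of a listed thing).
The state is a dict: "t": time; "q": joint angles; "dq": joint speeds; "joint_torque": joint torques, N m; "tool_pos": TCP position; "orientation": TCP orientation; "force": force on the tool from outside, world axes, zero at the start; "wrist_torque": the same for the moment, N m; "opening": finger opening in m.
Only numpy, scipy, OpenCV 4.12 (cv2) and the standard library are available. Lean on these libraries where they do the work, as an engineer would, in place of code of your own. Each camera call takes 0.05 s, during which the arm holds its last target.

## Working session

There is one attempt and no reset: what is moved stays moved. The work goes in short steps, Python scripts to look and compute and a tool call to move; the robot and the scene stay as the last step left them, time stands still between calls to the robot, and variables do not carry over. Pictures are saved under pics/ and viewed, and the job is handed in when it is done.

Besides the shell and the picture viewer there is one more tool, called as name(argument=value, ...) on one line, values as JSON. jog_arm: Moves the arm, as the interface text tells. Its arguments: {"type":"object","properties":{"commands":{"type":"array"},"grip_force":{"type":"number"}},"required":["commands"]}

```bash
mkdir -p pics; cat > h.py <<'E'
import numpy as np, cv2
from plant import robot
def shot(name,fn):
    p=robot.read_camera(name); cv2.imwrite('pics/'+fn,p['img']); return p
def ray(p,u,v):
    E=np.array(p['extrinsics']);f=240/np.tan(np.radians(p['vfov']/2))
    R=E[:3,:3];c=-R.T@E[:3,3]
    return c,R.T@np.array([(u-p['cx'])/f,(v-p['cy'])/f,1])
def atz(p,u,v,z):
    c,d=ray(p,u,v); return c+d*(z-c[2])/d[2]
def tri(rs):
    A=np.zeros((3,3));b=np.zeros(3)
    for c,d in rs:
        d=d/np.linalg.norm(d);M=np.eye(3)-np.outer(d,d);A+=M;b+=M@c
    return np.linalg.solve(A,b)
E
python3 - <<'E'
from h import *
P={}
for n in ['scene','top']:
    P[n]=shot(n,n+'0.png')
R={}
for t in ['plunger_top','pin_tip','pin_exit','pump']:
    for n in P:
        r=robot.pinpoint(t,P[n])[:2]
        for k in r:
            u,v=k['position'][1]*640,k['position'][0]*480
            z={'plunger_top':.179,'pin_tip':.075,'pin_exit':.075,'pump':0}[t]
            print(t,n,round(k['score'],2),round(u,1),round(v,1),atz(P[n],u,v,z).round(4))
        if r: R.setdefault(t,[]).append(ray(P[n],r[0]['position'][1]*640,r[0]['position'][0]*480))
for t in R:
    if len(R[t])>1: print(t,tri(R[t]).round(4))
s=robot.read_state();print(s['t'],s['tool_pos'],s['orientation'],s['opening'],s['force'])
E
```

```text
plunger_top scene 0.54 348.6 189.9 [0.4598 0.1415 0.179 ]
plunger_top top 0.87 263.3 265.4 [0.4602 0.1383 0.179 ]
pin_exit scene 0.9 370.7 208.5 [0.4914 0.2065 0.075 ]
pin_exit top 0.72 234.2 257.4 [0.4873 0.2102 0.075 ]
pump scene 0.79 350.2 235.1 [0.4786 0.1382 0.    ]
pump top 0.73 272.9 269.7 [0.4672 0.136  0.    ]
plunger_top [0.4607 0.1389 0.1814]
pin_exit [0.488  0.2112 0.0683]
pump [ 0.471   0.1404 -0.0101]
0.5 [ 0.17092131 -0.57512456  0.21860241] [-2.51795485e+00  1.87862183e+00  5.65322908e-05] 0.09268134420106552 [ 0.17418399 -1.1941928  -0.12280503]
```

View pics/scene0.png

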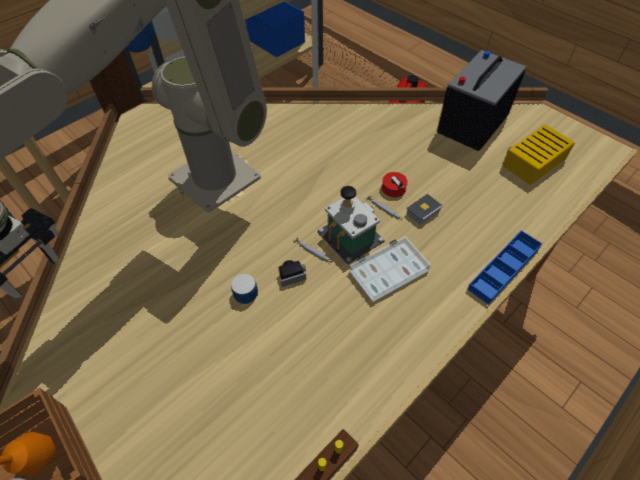

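View pics/top0.png

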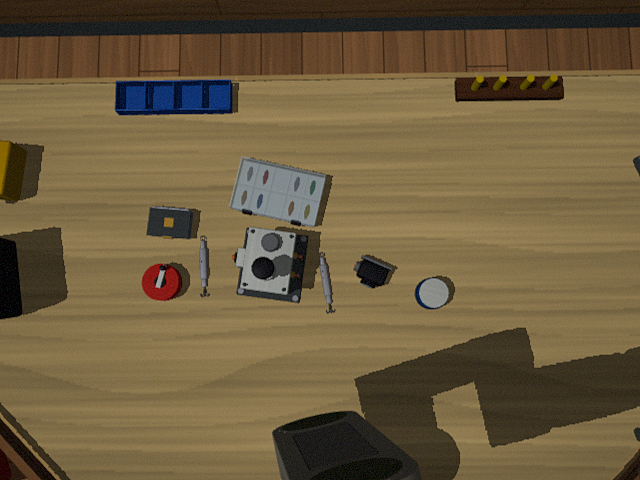

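The pump stands at about (348,215) in the scene view and (270,265) in the top view, with the knob at (263,266). Its pin points left (+y) at (236,257). Both views agree on plunger_top at about (0.460, 0.139, 0.18). The way there is clear, so I'll shut the fingers and swing out in a detour, staying high.

jog_arm(commands=[1,-0.014,-0.0265,-0.003,0,1,-0.014,-0.0265,-0.003,0,1,-0.014,-0.0265,-0.003,0,1,-0.014,-0.0265,-0.003,0,1,-0.014,-0.0265,-0.003,0,1,-0.014,-0.0265,-0.003,0,1,-0.014,-0.0265,-0.003,0,1,-0.014,-0.0265,-0.003,0,1,-0.014,-0.0265,-0.003,0,1,-0.014,-0.0265,-0.003,0,1,-0.014,-0.0265,-0.003,0,1,-0.014,-0.0265,-0.003,0,1,-0.014,-0.0265,-0.003,0], grip_force=20)

```text
t: 1.58
tool_pos: [0.4502, -0.3014, 0.258]
orientation: [2.518, -1.879, 0.001]
force: [-0.5, -0.3, -0.1]
opening: 0.011
```

jog_arm(commands=[1,-0.03,-0.0096,0,0,1,-0.03,-0.0096,0,0,1,-0.03,-0.0096,0,0,1,-0.03,-0.0096,0,0,1,-0.03,-0.0096,0,0,1,-0.03,-0.0096,0,0,1,-0.03,-0.0096,0,0,1,-0.03,-0.0096,0,0,1,-0.03,-0.0096,0,0,1,-0.03,-0.0096,0,0,1,-0.03,-0.0096,0,0,1,0,0,0,0,1,0,0,0,0])

```text
t: 2.67
tool_pos: [0.4564, 0.0451, 0.2578]
orientation: [-2.521, 1.874, -0.0]
force: [-0.8, -0.2, -0.1]
opening: 0.0003
```

```bash
cat >> h.py <<'E'
def wray(p,u,v):
    E=np.array(p['extrinsics']);f=240/np.tan(np.radians(p['vfov']/2))
    R=E[:3,:3];c=-R.T@E[:3,3];x,y=u-p['cx'],v-p['cy'];r=np.hypot(x,y);t=r/f
    return c,R.T@np.array([np.sin(t)*x/r,np.sin(t)*y/r,np.cos(t)])
E
python3 - <<'E'
from h import *
L={'scene':ray,'top':ray,'wrist':wray}
P={n:shot(n,n+'1.png') for n in L}
for t,z in [('plunger_top',.179),('pin_tip',.075),('pin_exit',.075)]:
    rs=[]
    for n in L:
        for i,k in enumerate(robot.pinpoint(t,P[n])[:2]):
            u,v=k['position'][1]*640,k['position'][0]*480
            c,d=L[n](P[n],u,v); 
            if i==0: rs.append((c,d))
            print(t,n,round(k['score'],2),round(u,1),round(v,1),(c+d*(z-c[2])/d[2]).round(4))
    if len(rs)>1: print('tri',tri(rs).round(4))
from scipy.spatial.transform import Rotation as Ro
s=robot.read_state();print(s['t'],s['q'],s['tool_pos']);print(Ro.from_rotvec(s['orientation']).as_matrix().round(4))
E
```

```text
plunger_top scene 0.53 388.9 272.3 [0.7081 0.0175 0.179 ]
plunger_top scene 0.45 350.6 190.6 [0.4654 0.1434 0.179 ]
plunger_top wrist 0.93 186.9 212.9 [0.4571 0.1427 0.179 ]
tri [ 0.4364  0.2728 -0.2524]
pin_tip wrist 0.43 162.9 135.7 [0.4928 0.2166 0.075 ]
pin_exit scene 0.78 374.3 209.7 [0.5018 0.2104 0.075 ]
pin_exit scene 0.4 384.0 206.5 [0.5136 0.2395 0.075 ]
pin_exit top 0.82 234.6 254.9 [0.4927 0.2093 0.075 ]
pin_exit wrist 0.75 170.4 138.1 [0.4922 0.208  0.075 ]
tri [0.4941 0.2127 0.0665]
3.2667 [-1.67855250e-02 -2.73568990e-01  1.80248013e+00  9.65813713e-06
  1.61265218e+00  1.26572771e+00] [0.45658078 0.04354619 0.25764372]
[[ 0.2843 -0.9587  0.    ]
 [-0.9587 -0.2843  0.    ]
 [-0.     -0.     -1.    ]]
```

View pics/wrist1.png

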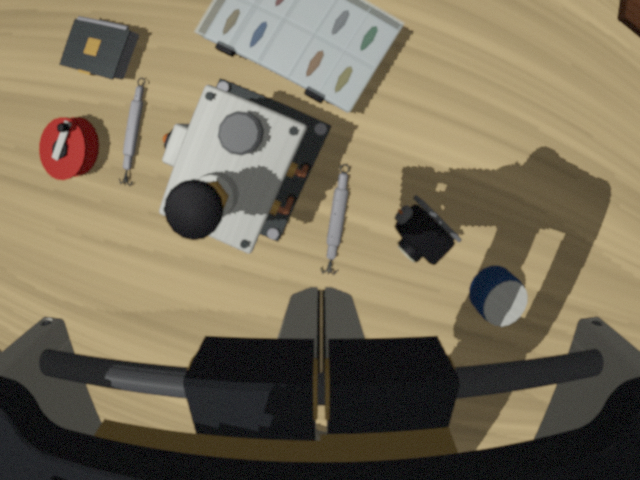

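The knob is centred at about (193,209) in the wrist view, and the fingers are shut at (322,330). All views give roughly (0.459, 0.140), so I'll move over it.

jog_arm(commands=[1,-0.0184,-0.006,0,0,1,-0.0184,-0.006,0,0,1,-0.0184,-0.006,0,0,1,-0.0184,-0.006,0,0,1,-0.0184,-0.006,0,0,1,0,0,0.02,0,1,0,0,0.02,0,1,0,0,0.01,0,1,0,0,0,0,1,0,0,0,0])

```text
t: 4.1
tool_pos: [0.4587, 0.1403, 0.2074]
orientation: [2.517, -1.878, -0.001]
force: [0.1, 0.4, -0.1]
opening: 0.0005
```

```bash
python3 - <<'E'
from h import *
shot('wrist','wrist2.png'); p=shot('scene','s2.png'); cv2.imwrite('pics/s2c.png',cv2.resize(p['img'][140:280,270:450],None,fx=4,fy=4,interpolation=cv2.INTER_CUBIC))
E
```

```text
(no output)
```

View pics/wrist2.png

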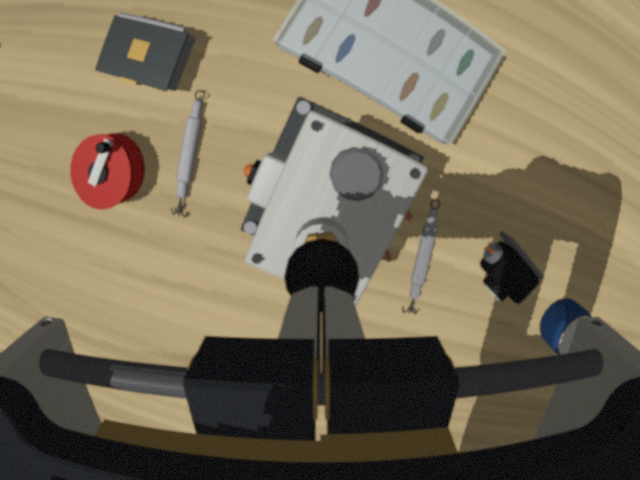

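View pics/s2c.png

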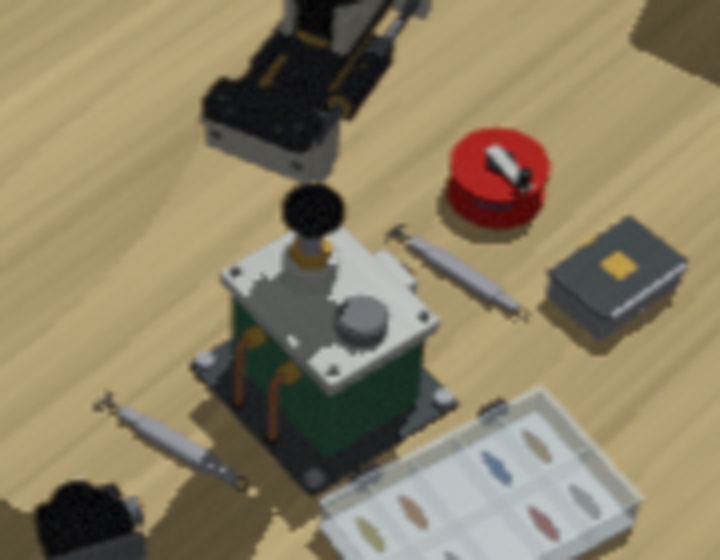

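The fingertips are centred over the knob, which is at (320,275) in the wrist view. The orange pin at (250,171) barely shows. I'll press one stroke and check the bottom.

jog_arm(commands=[1,0,0,0.017,0,1,0,0,0.012,0,1,0,0,0.012,0,1,0,0,0.01,0,1,0,0,0,0,1,0,0,0,0])

```text
t: 4.7
tool_pos: [0.4603, 0.1406, 0.1579]
orientation: [-2.516, 1.878, -0.003]
force: [-1.9, -0.7, 9.2]
opening: 0.0002
```

jog_arm(commands=[1,0,0,0.002,0,1,0,0,0,0])

```text
t: 4.87
tool_pos: [0.4603, 0.1406, 0.1561]
orientation: [-2.516, 1.878, -0.003]
force: [0.1, -0.0, 10.2]
opening: 0.0005
```

jog_arm(commands=[1,0,0,-0.012,0,1,0,0,-0.012,0,1,0,0,-0.012,0,1,0,0,0,0,1,0,0,0,0])

```text
t: 5.28
tool_pos: [0.4597, 0.1407, 0.1918]
orientation: [-2.517, 1.878, -0.002]
force: [-0.4, -0.3, 0.4]
opening: 0.0007
```

```bash
python3 - <<'E'
from h import *
p=shot('wrist','wrist3.png'); q=shot('scene','s3.png'); 
a=cv2.resize(p['img'][80:300,180:400],(400,400));b=cv2.resize(q['img'][160:260,300:400],(400,400))
cv2.imwrite('pics/c3.png',np.hstack([a,b]))
print(robot.read_state()['tool_pos'])
E
```

```text
[0.45877002 0.14050632 0.190163  ]
```

View pics/c3.png

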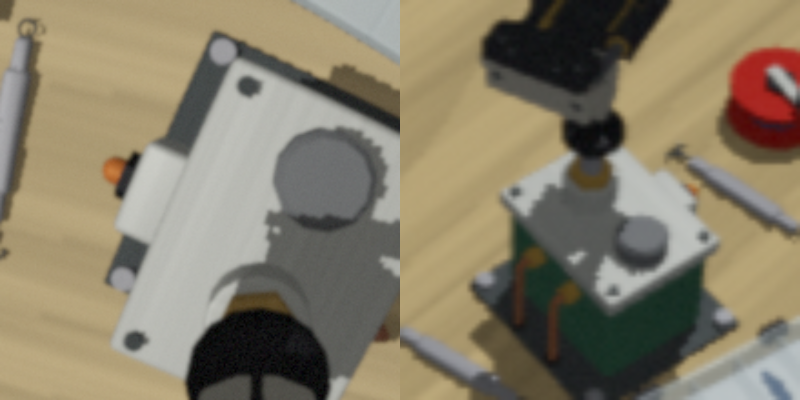

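The stroke reached 22.9 mm at 10 N and the tip is clear again. The pin is slightly further out, at (113,170) in the crop. I'll make two more strokes.

jog_arm(commands=[1,0,0,0.012,0,1,0,0,0.012,0,1,0,0,0.012,0,1,0,0,0,0,1,0,0,0,0,1,0,0,-0.012,0,1,0,0,-0.012,0,1,0,0,-0.012,0,1,0,0,0,0,1,0,0,0,0,1,0,0,0.012,0,1,0,0,0.012,0,1,0,0,0.012,0,1,0,0,0,0,1,0,0,0,0])

```text
t: 6.63
tool_pos: [0.4607, 0.1408, 0.1553]
orientation: [-2.515, 1.877, -0.005]
force: [2.5, 1.3, 11.4]
opening: 0.0004
```

jog_arm(commands=[1,0,0,-0.012,0,1,0,0,-0.012,0,1,0,0,-0.012,0,1,0,0,0,0,1,0,0,0,0])

```text
t: 7.05
tool_pos: [0.4592, 0.1406, 0.1909]
orientation: [-2.518, 1.878, -0.001]
force: [0.2, 0.4, -0.4]
opening: 0.0001
```

```bash
cat > l.py <<'E'
from h import *
import sys
n=sys.argv[1]
p=shot('wrist','wrist%s.png'%n); q=shot('scene','s%s.png'%n); 
a=cv2.resize(p['img'][80:300,180:400],(400,400));b=cv2.resize(q['img'][160:260,300:400],(400,400))
cv2.imwrite('pics/c%s.png'%n,np.hstack([a,b]))
W=[]
for t in ['pin_tip','pin_exit']:
    k=robot.pinpoint(t,p)[0];c,d=wray(p,k['position'][1]*640,k['position'][0]*480);W.append(c+d*(.075-c[2])/d[2]);print(t,k['score'],W[-1].round(4))
print('out mm (6=0,30=full)',1000*np.linalg.norm(W[0]-W[1]))
print(robot.read_state()['t'],robot.read_state()['tool_pos'])
E
python3 l.py 4
```

```text
pin_tip 0.85 [0.4933 0.2273 0.075 ]
pin_exit 0.64 [0.4905 0.2085 0.075 ]
out mm (6=0,30=full) 18.99583087907673
7.25 [0.45846992 0.14043932 0.18962698]
```

View pics/c4.png

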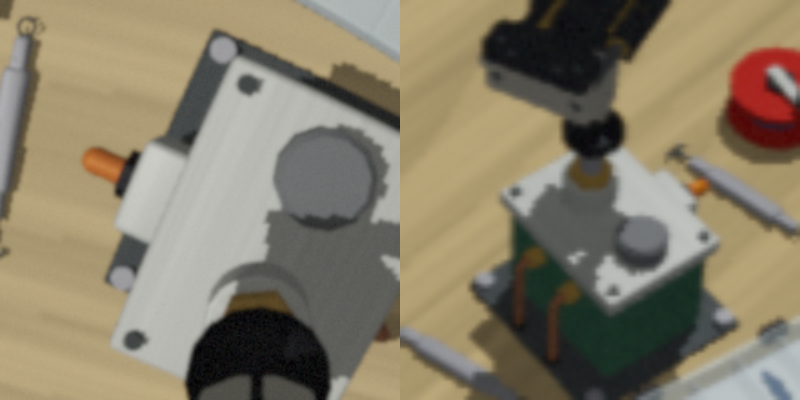

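The pin now reaches (90,160) in the crop, about 19 mm out of the nut (joint about 0.013). I'll make two more strokes.

jog_arm(commands=[1,0,0,0.012,0,1,0,0,0.012,0,1,0,0,0.012,0,1,0,0,0,0,1,0,0,0,0,1,0,0,-0.012,0,1,0,0,-0.012,0,1,0,0,-0.012,0,1,0,0,0,0,1,0,0,0,0,1,0,0,0.012,0,1,0,0,0.012,0,1,0,0,0.012,0,1,0,0,0,0,1,0,0,0,0])

```text
t: 8.5
tool_pos: [0.4609, 0.1409, 0.1553]
orientation: [-2.515, 1.877, -0.005]
force: [4.3, 1.4, 9.9]
opening: 0.0006
```

jog_arm(commands=[1,0,0,-0.012,0,1,0,0,-0.012,0,1,0,0,-0.012,0,1,0,0,0,0,1,0,0,0,0])

```text
t: 8.92
tool_pos: [0.4592, 0.1406, 0.1909]
orientation: [-2.518, 1.878, -0.0]
force: [0.5, 0.1, -0.0]
opening: 0.0002
```

```bash
python3 l.py 5
```

```text
pin_tip 0.77 [0.4956 0.238  0.075 ]
pin_exit 0.91 [0.4897 0.2083 0.075 ]
out mm (6=0,30=full) 30.2474140501668
9.1167 [0.45843688 0.14045455 0.18959548]
```

View pics/c5.png

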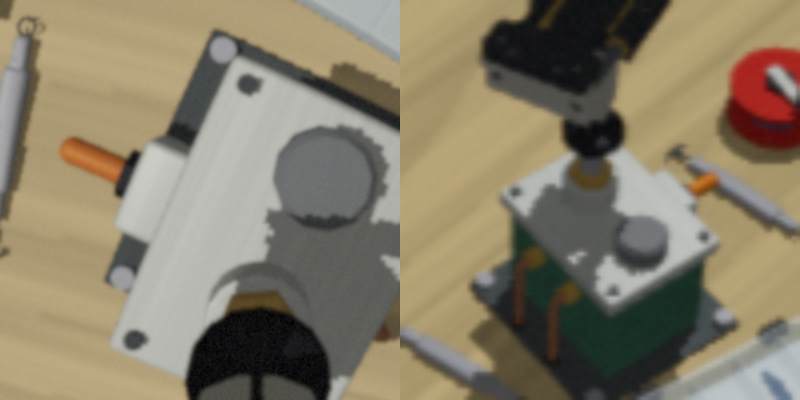

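The network gives 30.2 mm. To cross-check, I'll segment the orange in the last three wrist pictures.

```bash
python3 - <<'E'
from h import *
p=robot.read_camera('wrist')
ax=np.array([.0059,.0297]);ax/=np.linalg.norm(ax)
for n in '345':
    im=cv2.imread('pics/wrist%s.png'%n)
    h=cv2.cvtColor(im,cv2.COLOR_BGR2HSV);m=cv2.inRange(h,(3,170,90),(16,255,255));m[:140]=0;m[200:]=0;m[:,:200]=0;m[:,265:]=0
    v,u=np.nonzero(m);X=[]
    for a,b in zip(u,v):
        c,d=wray(p,a,b);X.append((c+d*(.075-c[2])/d[2])[:2])
    X=np.array(X);s=X@ax*1000;print(n,len(u),u.min(),u.max(),'tip',s.max().round(1),'tail',s.min().round(1), 'exit',np.array([.4897,.2083])@ax*1000)
E
```

```text
3 96 237 248 tip 308.8 tail 301.8 exit 299.72368222797735
4 239 226 248 tip 318.7 tail 301.9 exit 299.72368222797735
5 397 214 248 tip 329.2 tail 302.2 exit 299.72368222797735
```

The two checks don't settle whether the pop happened: the last two strokes moved the pin 10.5 mm, against 9.9 mm for the two before. Another full stroke does no harm and will settle it.

jog_arm(commands=[1,0,0,0.012,0,1,0,0,0.012,0,1,0,0,0.012,0,1,0,0,0,0,1,0,0,0,0,1,0,0,-0.012,0,1,0,0,-0.012,0,1,0,0,-0.012,0,1,0,0,0,0,1,0,0,0,0])

```text
t: 10.0
tool_pos: [0.4593, 0.1406, 0.1912]
orientation: [-2.517, 1.878, -0.001]
force: [-0.6, 0.5, 0.0]
opening: 0.0004
```

```bash
python3 l.py 6; python3 - <<'E'
from h import *
p=robot.read_camera('wrist')
ax=np.array([.0059,.0297]);ax/=np.linalg.norm(ax)
for n in '3456':
    im=cv2.imread('pics/wrist%s.png'%n)
    h=cv2.cvtColor(im,cv2.COLOR_BGR2HSV);m=cv2.inRange(h,(3,170,90),(16,255,255));m[:140]=0;m[200:]=0;m[:,:200]=0;m[:,265:]=0
    v,u=np.nonzero(m);X=[]
    for a,b in zip(u,v):
        c,d=wray(p,a,b);X.append((c+d*(.075-c[2])/d[2])[:2])
    X=np.array(X);s=X@ax*1000;print(n,len(u),u.min(),'tip',s.max().round(1),'tail',s.min().round(1))
E
```

```text
pin_tip 0.6 [0.4951 0.2382 0.075 ]
pin_exit 0.96 [0.4886 0.2082 0.075 ]
out mm (6=0,30=full) 30.650956729701832
10.2 [0.45846135 0.14043665 0.18962168]
3 96 237 tip 308.9 tail 301.8
4 239 226 tip 318.8 tail 301.9
5 397 214 tip 329.2 tail 302.2
6 411 214 tip 329.2 tail 301.9
```

The pin didn't move on that stroke, so it was already fully out. I'll raise the hand well clear.

jog_arm(commands=[1,0,0,-0.03,0,1,0,0,-0.03,0,1,0,0,-0.03,0,1,0.02,0.006,0,0,1,0.03,0.009,0,0,1,0.03,0.009,0,0,1,0.03,0.009,0,0,1,0.02,0.006,0,0,1,0,0,0,0,1,0,0,0,0])

```text
t: 11.08
tool_pos: [0.4585, 0.0041, 0.2802]
orientation: [2.515, -1.882, -0.001]
force: [0.8, -0.2, 0.4]
opening: 0.0003
```

```bash
python3 - <<'E'
from h import *
p=shot('wrist','w7.png'); q=shot('scene','s7.png')
cv2.imwrite('pics/c7.png',np.hstack([cv2.resize(p['img'],(400,300)),cv2.resize(q['img'][140:290,240:440],(400,300))]))
for n,P,r in (('w',p,wray),('s',q,ray)):
    for k in robot.pinpoint('plunger_top',P)[:2]:
        c,d=r(P,k['position'][1]*640,k['position'][0]*480);print(n,k['score'],(c+d*(.179-c[2])/d[2]).round(4))
s=robot.read_state();print(s['t'],s['tool_pos'],s['force'])
E
```

```text
w 0.74 [0.4577 0.1392 0.179 ]
s 0.7 [0.4546 0.143  0.179 ]
11.2833 [0.45868721 0.00584851 0.28045239] [-0.21620429  0.18767991  0.33543599]
```

View pics/c7.png

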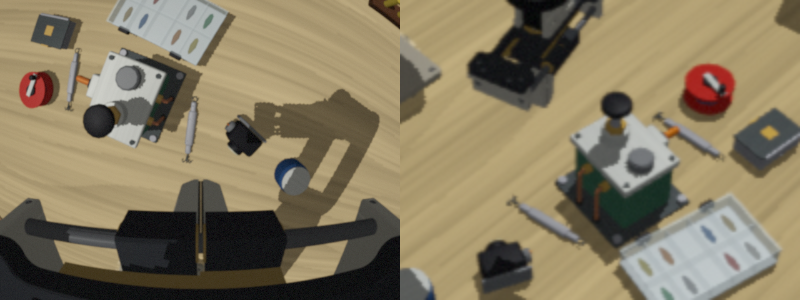

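The knob is up at (618,105), the pin is out at (672,132), the other things are undisturbed and the hand is clear.

```bash
python3 -c "
from plant import robot
print(robot.close_job())"
```

```text
the job is handed in; nothing more can be done
None
```

The pump is primed: the orange pin is fully out, the knob is back up and the hand is clear. I handed the job in at about 11.3 s.

- **Strokes:** I made six strokes with the shut fingertips. The three I measured at the bottom went 23–24 mm down at about 10–11 N. I lifted off the knob after every stroke so it could spring back up.
- **Pin:** the network put the tip about 30 mm out of the nut, which is fully out. My colour check of the wrist pictures couldn't tell after five strokes whether the pin had popped out, so I made a sixth. The tip didn't move, so it was already at its end.
- **Other things:** in the last pictures the tackle and the rest of the shelf look undisturbed, and the wrist force was close to zero. I compared these by eye and did not measure each position.

The network wrongly placed the knob once in an early scene picture. I ignored that reading because the other views agreed.

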